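Shut and bolt the recovery cage

ROBOT

A 7-joint arm with a two-finger parallel gripper is mounted at the origin on the work surface. World frame = base frame: x ahead of the robot, y to its left, z up, the work surface at z = 0. Lengths are in mm, angles in rad, forces in N, time in s.
With the tool pointing down it reaches from about 400 to 875 mm from the base axis. Payload 4.4 kg.
Tool frame: the origin (TCP) lies at the very end of the fingers, on their centre line; the grasp point (between the pads) lies ctrl.grip_depth behind it (ctrl.grip_depth is the distance from the TCP to the grasp point, in mm); y points along the fingers, x is the direction in which the jaws open and shut, and the axes are right-handed (so a half turn about y gives the same grasp; the last joint's range is limited). The gripper opens to 85 mm and grips with 20 to 120 N. Pads are 22 mm wide; open, the fingers measure 114 mm over their backs; the gripper's body (76 mm by 85 mm) begins 54 mm behind the grasp point. The pads swing forward as they close: fully open they stand 13 mm farther back than shut.
Start: joints at [-1.328, 0.628, 0.038, 1.517, -0.027, 0.996, -0.02], TCP at [197.521, 619.276, 231.313] pointing down, gripper open.
Joint ranges: [-3.06, 3.06], [-0.37, 2.12], [-1.25, 1.32], [0.18, 2.47], [-1.1, 4.24], [0.23, 1.98], [-2.94, 2.94]. Speed limits (rad/s): [2.57, 2.57, 3.14, 3.14, 3.14, 3.14, 3.14].

INTERFACE

Orientations are given as [roll, pitch, yaw] about the fixed x, y, z axes, in that order (R = Rz(yaw) Ry(pitch) Rx(roll)).
In Python, from cell import ctrl gives the robot as it stands.
- The arm moves only by the tool apply_moves, never from a script. Its argument "motion" is a list of rows, each a list of 5 numbers: the shift along the tool's x, y, z in cm, then the turn about the tool's y in rad, then the finger opening in cm, from 0 to 8.54. In form: [[tx, ty, tz, roll, hand], ...]. A call has 1 to 20 rows; each row is the pose to reach, as a shift and turn from the pose commanded when the call began, along the tool's axes at that moment; what a row does not reach only later rows make up. A row lasts 1/8 s, in which the tool goes at most 62.5 mm and 10.7 degrees, less where a joint would pass 70% of its speed; a pose out of reach is approached as far as the arm can. A call with a gripper value outside its range is refused whole. The fingers move at their own pace and stop on an object; the grip force is fixed at half the most. Time passes only in rows, so rows that repeat a pose let the fingers close. It gives the time, the measured TCP pose, the force and the opening at its end, in the units of the state.
- ctrl.read_state(): the state, without advancing time (a new reading comes with each control period).
- ctrl.get_image(name): name is "side" or "top"; returns a dict with "image" (420x560x3 uint8, red, green, blue), "vfov" (degrees; the focal length in pixels is half the picture's height over the tangent of half this angle, whatever the lens; pixels are square), "cx", "cy" (the principal point, pixels), "k1" (the pictures are not rectified: a ray, as slopes to the right and down, at radius r is drawn at 1 + k1 r^2 times it, then the intrinsics apply), "extrinsics" (4x4, takes a point from world to camera coordinates). Camera axes: x right, y up, looking along -z (the intrinsics and any distortion apply to the point x, -y, -z); pixel columns grow to the right and rows downward; lengths in mm; the calibration is good to about 2 mm. A picture is of the moment at which its call begins. There is no depth.
- ctrl.finish_job(): hands the job in, once; it reports no verdict.
Trained networks look in a picture, given as the dict that the camera call returned (one of the last four; its "shot" number tells which), for a name from the list of things; names that differ only in an ending like _2 or _b are one class to them, and where a whole thing is asked for, a point or a joint stands for the part that bears it (a point fixed in the world has none). Each returns a list of dicts, best first, with "confidence" (0 to 1); they miss things now and then, are a little off and sometimes report something else, mostly with a low value. They report only what shows in the picture. A call takes as long as a camera call.
- ctrl.search_frame(picture, query): "location" ([x, y, z] in mm, in world coordinates, good to about 4 mm: the middle of the surface that is visible of it).
- ctrl.mark_of(picture, query): "location" ([x, y, z] in mm, in world coordinates, good to about 4 mm: a listed point, or the origin of a listed thing).
The state is a dict: "clock": time; "qpos": joint angles; "qd": joint speeds; "tau": joint torques, N m; "eef_pos": TCP position; "tool_rot": TCP orientation; "force": force on the tool from outside, world axes, zero at the start; "torque": the same for the moment, N m; "width": finger opening in mm.
Only numpy, scipy, OpenCV 4.12 (cv2) and the standard library are available. Lean on these libraries where they do the work, as an engineer would, in place of code of your own. Each camera call takes 0.05 s, during which the arm holds its last target.

TASK

The barred door of the small steel recovery cage on the treatment bench stands open: with the fingers closed, push it fully shut with the fingertips, without slamming it, and then push the red knob of its bolt sideways, away from the hinge, all the way home so that the door is bolted. Only push: do not pinch the door or the knob between the fingers, do not slide the bolt before the door is shut, and leave everything else on the bench, on the cage and in it where it stands.

Things in the scene. Friction and masses are not known exactly. Their poses are not given: they have to be found in the camera images.
- cage: small steel recovery cage, fixed, 240 deep (x) x 320 wide (y) x 215 mm high; origin at the centre of its underside. Its door is in its front, the face at local x = -120, which looks roughly to the robot. Roof: bars in front, sheet behind. The bolt's keeper stands 12 mm out from the front at local y -158 to -134, z 166 to 194.
- door (a joint): angle of the cage door about its upright hinge, rad: 0 = shut against the stop, in the plane of the cage's front; grows (to 1.4) as the free edge swings out towards the robot: seen from above, opening turns the door clockwise about the hinge. Light friction hinge: it stays where it is left; about 1 N at 100 mm from the hinge moves it.
- door_hinge (a point): point on the hinge line, at the cage's left front (cage x = -120, y = +127 mm), 180 mm above the bench; hinge line = inner face of the door. Axes turn with the door: the door runs from here along -y, its outer face looks along -x, z is up. With the door shut they are parallel to the cage's.
- door_plate (a point): on the outer face of the door's smooth grey plate, 105 mm from the hinge, 180 mm above the bench; axes as door_hinge. Door 250 mm wide; plate 4 mm thick, 133 to 205 mm above the bench, bars below. Plate bare to 129 mm from the hinge; beyond lie the flat bolt (6 mm proud) and, from 138 mm, its channel (8 mm proud, 164 to 196 mm above the bench).
- bolt (a joint): travel of the flat sliding bolt on the door's plate, m: 0 = fully drawn back, 0.042 = fully home in the keeper (end stop). It slides along the door, away from the hinge (along -y of door_hinge), stays where it is left and takes about 2 N.
- bolt_knob (a point): centre of the bolt's red knob, a round peg 18 mm in diameter that stands straight out from the door (along -x of door_hinge), from the slide to 38 mm out from the plate's outer face; this point is 23 mm out from that face, 180 mm above the bench, and 155 mm from the hinge when the bolt reads 0.
- scale: white and green electronic scale, fixed, 220 x 240 mm, 49 mm high; origin at the centre of its underside. A bystander.
- feed_bowl: loose steel bowl, 76 mm across, 35 mm high, standing in the cage; origin at the centre of its underside. To be left alone.
- amber_bottle: loose small amber bottle, 42 mm across, 75 mm high, standing on the sheet rear half of the cage's roof, 215 mm above the bench; origin at the centre of its underside. To be left alone.
- lotion_bottle: loose white bottle with a blue cap, 60 mm across, 150 mm high, standing on the scale; origin at the centre of its underside. To be left alone.
- lime_basket: loose lime-green slatted basket, 150 x 110 x 60 mm, at the left of the bench; origin at the centre of its underside. To be left alone.
- pen_cup: loose blue cup, 72 mm across, 100 mm high, at the right of the bench; origin at the centre of its underside. To be left alone.
- tape_roll: loose roll, 90 mm across, 50 mm high, at the right of the bench; origin at the centre of its underside. To be left alone.
- ointment_jar: loose white jar with a blue lid, 66 mm across, 60 mm high, at the left of the bench; origin at the centre of its underside. To be left alone.

How it is judged (in metres and radians):
On the way, in this order (a step that is already met when the one before it is completed fails the run):
1. the door is pushed fully shut while the bolt is still drawn back (value of joint door below 0.035 rad and value of joint bolt below 0.022 m), for 0.2 s.
2. the bolt is pushed home with the door shut (value of joint door below 0.035 rad and value of joint bolt above 0.037 m), for 0.2 s.
At the end, for the whole second after the job is handed in: The door is shut (within 0.035 rad, about 9 mm at its free edge) and the bolt is home (within 5 mm of its end stop), both at rest (all of step 2 and velocity of joint door between -0.05 and 0.05 rad/s and velocity of joint bolt between -0.01 and 0.01 m/s); the robot touches nothing.
It fails at once if the bolt is slid out (past 22 mm) while the door is still open (value of joint door above 0.06 rad and value of joint bolt above 0.022 m).
It fails at once if the door is slammed (faster than 3 rad/s) (velocity of joint door below -3 rad/s).
It fails at once if the bolt's knob is taken between the fingers (grasp point within 12 mm of its centre) (distance between the grasp point and bolt_knob below 0.012 m).
It fails at once if the door is taken between the fingers (grasp point within the door's thickness) (x of the grasp point in the frame of door_plate between -0.003 and 0.007 m and y of the grasp point in the frame of door_plate between -0.15 and 0.1 m and z of the grasp point in the frame of door_plate between -0.15 and 0.03 m).
It fails at once if a bystander is lifted, carried or pushed more than 25 mm, or tipped over (distance of any of feed_bowl, amber_bottle, lotion_bottle, lime_basket, pen_cup, tape_roll, ointment_jar from where it was at the start of the episode above 0.025 m or angle between any of feed_bowl, amber_bottle, lotion_bottle, lime_basket, pen_cup, tape_roll, ointment_jar's own z axis and vertical above 0.5 rad).
It also fails if it takes over 43 s, if anything falls off the work surface, if the arm or the gripper's body presses on something with over 40 N, if the wrist force passes 120 N, or if a joint passes its speed limit or range.

## Working session

There is one attempt and no reset: what is moved stays moved. The work goes in short steps, Python scripts to look and compute and a tool call to move; the robot and the scene stay as the last step left them, time stands still between calls to the robot, and variables do not carry over. Pictures are saved under pics/ and viewed, and the job is handed in when it is done.

Besides the shell and the picture viewer there is one more tool, called after ">>>" by a JSON object that holds its "method" and its "body", one argument or row to a line. apply_moves: Moves the arm, as the interface text tells. Its arguments: {"type":"object","properties":{"motion":{"type":"array","items":{"type":"array","items":{"type":"number"}}}},"required":["motion"]}

```bash
mkdir -p pics; ls; python3 - <<'E'
from cell import ctrl
import cv2
print(ctrl.read_state(), ctrl.grip_depth)
for n in("side","top"):
    p=ctrl.get_image(n)
    cv2.imwrite(f"pics/{n}0.png",p["image"][:,:,::-1])
    print(n,p["vfov"],p["cx"],p["cy"],p["k1"],p["extrinsics"].tolist() if hasattr(p["extrinsics"],'tolist') else p["extrinsics"])
    for q in["cage","door_hinge","door_plate","bolt_knob","scale","lotion_bottle","amber_bottle","feed_bowl","lime_basket","pen_cup","tape_roll","ointment_jar"]:
        r=ctrl.mark_of(p,q)
        print(q,[(d["location"],round(d["confidence"],2)) for d in r[:2]])
E
```

```text
pics
{'clock': 0.0, 'qpos': array([-1.3277794 ,  0.62933547,  0.03842558,  1.51837932, -0.02700792,
        0.996313  , -0.0199815 ]), 'qd': array([ 2.58439949e-04,  8.13166326e-04, -4.44907969e-04, -5.93960871e-05,
        4.82614552e-04, -6.36582453e-04, -1.44504731e-03]), 'tau': array([-9.20332859e-04, -5.63391709e+01,  1.22570280e+00, -1.93454736e+01,
        1.09355879e-02,  1.04818345e-02,  1.65523420e-05]), 'eef_pos': array([197.32374373, 618.65741296, 230.39208695]), 'tool_rot': array([-1.57080517,  0.00191774,  1.26200657]), 'force': array([ 0.04038953, -0.43431992,  0.1811039 ]), 'torque': array([-0.02975979, -0.0209501 ,  0.0109168 ]), 'width': 85.52084886304958} 18.700000000000003
side 43.43488078540032 282.16338138711916 204.3307821759987 -0.17790420958891434 [[0.9819188377092619, -0.18917447750274013, 0.006957960423694159, -608.8876218906748], [0.1327873647337976, 0.7145040915025561, 0.6869144189731066, -158.26616492865156], [-0.13491816748957805, -0.6735702786552211, 0.7267050074091838, -1653.7128692740748], [0.0, 0.0, 0.0, 1.0]]
cage [([695.6, -231.5, -2.1], 0.7)]
doo
[... 840 characters left out ...]
, -1239.4484403390275], [0.0, 0.0, 0.0, 1.0]]
cage [([697.7, -229.6, 0.6], 0.57)]
door_hinge []
door_plate [([501.2, -123.4, 182.1], 0.58)]
bolt_knob [([440.3, -124.0, 177.6], 0.37)]
scale [([686.6, 208.8, -2.0], 0.92), ([425.0, -444.3, -2.6], 0.65)]
lotion_bottle [([708.2, 243.3, 46.6], 0.93)]
amber_bottle [([760.8, -236.9, 213.6], 0.67), ([602.7, 497.4, 5.8], 0.47)]
feed_bowl [([697.6, -167.3, 27.3], 0.54)]
lime_basket [([413.4, 512.7, -0.9], 0.8), ([600.0, 497.2, 3.1], 0.3)]
pen_cup [([574.3, -543.6, -1.4], 0.63), ([701.9, -171.9, 29.3], 0.27)]
tape_roll [([424.1, -445.9, -1.9], 0.6), ([699.0, -168.7, 26.2], 0.53)]
ointment_jar [([600.6, 497.0, 2.9], 0.65), ([759.3, -237.7, 217.4], 0.45)]
```

View pics/side0.png

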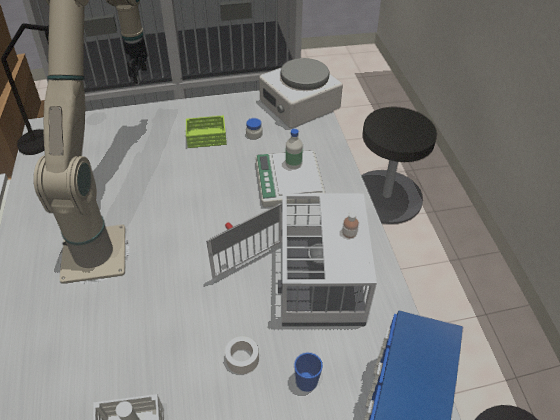

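View pics/top0.png

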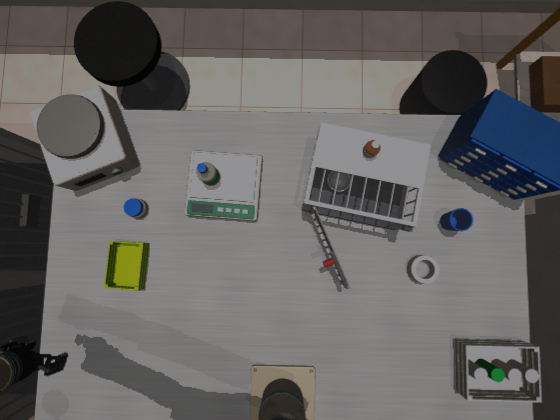

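The side view shows the open door running from about (283,207) to (210,275), with the red knob at (229,226). The top view has the door from (314,208) to (345,287) and the knob at (328,263). I'll overlay a fitted model to check this.

```bash
cat > h.py <<'E'
import numpy as np, cv2
def proj(p,P):
    P=np.atleast_2d(np.asarray(P,float)); E=np.array(p["extrinsics"])
    c=P@E[:3,:3].T+E[:3,3]; f=210/np.tan(np.radians(p["vfov"])/2)
    u=c[:,0]/-c[:,2]; v=-c[:,1]/-c[:,2]; s=1+p["k1"]*(u*u+v*v)
    return np.c_[p["cx"]+f*u*s,p["cy"]+f*v*s]
def R(a): return np.array([[np.cos(a),-np.sin(a),0],[np.sin(a),np.cos(a),0],[0,0,1]])
C=np.array([696.6,-230.5,0]); Y=np.radians(-11)
def cage(P,C=C,Y=Y): return np.atleast_2d(P)@R(Y).T+C
def door(P,th,C=C,Y=Y): # P: [x,y] in hinge frame, z abs
    h=cage([-120,127,0],C,Y)[0]
    return np.atleast_2d(P)@R(Y-th).T+h
def draw(p,th,bolt=0,box=(260,160,440,300),k=4,C=C,Y=Y):
    im=cv2.resize(p["image"][:,:,::-1],None,fx=k,fy=k,interpolation=cv2.INTER_CUBIC)
    def pl(P,col): cv2.polylines(im,[np.int32(np.round((proj(p,P)+.5)*k))],False,col,1)
    pl(cage([[-120,-160,215],[-120,160,215],[120,160,215],[120,-160,215],[-120,-160,215]],C,Y),(0,255,255))
    pl(door([[-4,0,205],[-4,-250,205],[-4,-250,133],[-4,0,133],[-4,0,205]],th,C,Y),(255,0,0))
    pl(door([[-4,-155-bolt,180],[-42,-155-bolt,180]],th,C,Y),(0,255,0))
    x0,y0,x1,y1=[int(b*k) for b in box]; return im[y0:y1,x0:x1]
E
python3 - <<'E'
from cell import ctrl; import cv2
from h import *
ks=[]
for n,b in(("top",(270,120,440,300)),("side",(195,185,395,330))):
    p=ctrl.get_image(n); im=draw(p,np.radians(56),box=b,k=3.3 if n=="top" else 4); print(im.shape)
    cv2.imwrite(f"pics/{n}1.png",im)
    for q in("door_hinge","door_plate","bolt_knob","cage"):
        print(q,[(d["location"],round(d["confidence"],2)) for d in ctrl.mark_of(p,q)[:2]])
E
```

```text
(594, 561, 3)
door_hinge [([599.6, -78.0, 183.9], 0.61)]
door_plate [([503.8, -122.3, 179.6], 0.95)]
bolt_knob [([438.6, -125.2, 177.9], 0.56), ([412.6, 513.2, -1.5], 0.22)]
cage [([696.2, -230.0, -0.4], 0.61)]
(580, 800, 3)
door_hinge [([602.0, -80.7, 180.9], 0.7), ([686.3, 207.9, 1.8], 0.17)]
door_plate [([419.0, -444.6, 0.2], 0.54), ([695.0, -231.5, -0.7], 0.17)]
bolt_knob [([441.9, -126.4, 180.0], 0.42), ([499.3, -121.5, 183.3], 0.23)]
cage [([694.5, -233.0, 0.2], 0.77)]
```

View pics/top1.png

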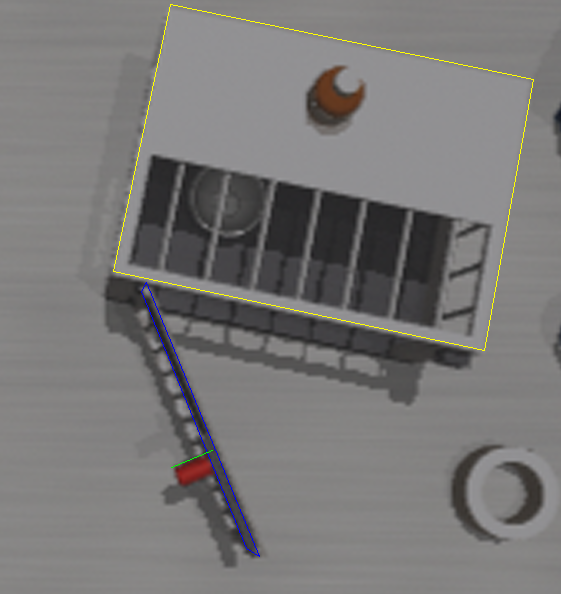

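View pics/side1.png

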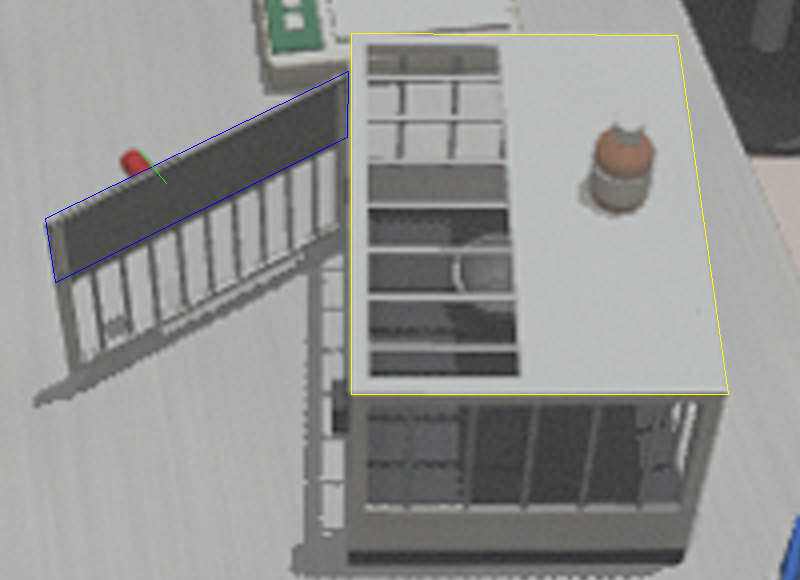

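```bash
cat >> h.py <<'E'
def cmd(wps,p0,yaw0):
    X=np.array([np.cos(yaw0),np.sin(yaw0)]);Z=np.array([-np.sin(yaw0),np.cos(yaw0)])
    for w in wps:
        d=np.array(w[:2])-p0[:2]
        print([round(d@X/10,2),round((p0[2]-w[2])/10,2),round(d@Z/10,2),round(yaw0-w[3],3),0])
E
python3 - <<'E'
from h import *
th=np.radians(56)
t=door([-60,-95,168],th)[0]; print(t)
ye=Y-th+np.pi/2
cmd([(420,300,231.3,.8),(470,50,231.3,ye),(*t[:2],231.3,ye),(*t[:2],168,ye)],np.array([197.5,619.3,231.3]),1.262)
E
```

```text
[492.14565161 -64.82543426 168.        ]
[np.float64(-23.66), np.float64(0.0), np.float64(-30.9), 0.462, 0]
[np.float64(-45.96), np.float64(0.0), np.float64(-43.26), np.float64(0.861), 0]
[np.float64(-56.22), np.float64(0.0), np.float64(-48.86), np.float64(0.861), 0]
[np.float64(-56.22), np.float64(6.33), np.float64(-48.86), np.float64(0.861), 0]
```

>>> {"method": "apply_moves", "body": {
  "motion": [
    [-1.2, 0, -1.5, 0.02, 0],
    [-4, 0, -5.2, 0.08, 0],
    [-7, 0, -9.2, 0.14, 0],
    [-10.2, 0, -13.3, 0.2, 0],
    [-13.5, 0, -17.6, 0.26, 0],
    [-16.8, 0, -22, 0.33, 0],
    [-20.2, 0, -26.4, 0.4, 0],
    [-23.7, 0, -30.5, 0.46, 0],
    [-27.5, 0, -33.2, 0.54, 0],
    [-31.3, 0, -35.5, 0.62, 0],
    [-35.2, 0, -37.6, 0.7, 0],
    [-39, 0, -39.6, 0.78, 0],
    [-43, 0, -41.7, 0.86, 0],
    [-47, 0, -43.9, 0.86, 0],
    [-51, 0, -46, 0.86, 0],
    [-54, 0, -47.7, 0.86, 0],
    [-56, 0, -48.7, 0.86, 0],
    [-56.2, 0, -48.9, 0.86, 0]
  ]
}}

```text
clock: 4.05
eef_pos: [491.7, -67.4, 231.5]
tool_rot: [-1.571, 0.0, 0.397]
force: [-0.5, 0.8, -0.5]
width: 0.3
```

```bash
python3 - <<'E'
from cell import ctrl; import cv2
from h import *
s=ctrl.read_state(); print(s)
for n,b in(("top",(230,120,430,270)),("side",(195,105,395,255))):
    p=ctrl.get_image(n); cv2.imwrite(f"pics/{n}2.png",draw(p,np.radians(56),8,box=b,k=4))
    print(proj(p,[s["eef_pos"]]))
E
```

```text
{'clock': 4.05, 'qpos': array([-0.15183956,  0.42610092,  0.32481871,  1.94324705, -0.18379393,
        0.80049139,  0.67113532]), 'qd': array([ 0.00109114,  0.01808617, -0.03803412, -0.02797543, -0.01868487,
        0.02216948,  0.02534216]), 'tau': array([  0.87855225, -40.73428631,   3.91775295, -16.41201138,
         0.14056088,  -0.08344507,   0.0999813 ]), 'eef_pos': array([491.73530024, -67.42209743, 231.50149691]), 'tool_rot': array([-1.57148636e+00,  3.00471937e-04,  3.96723942e-01]), 'force': array([-0.51082989,  0.76139387, -0.49548925]), 'torque': array([-0.00963726, -0.01053822,  0.02021101]), 'width': 0.2597224756448587}
[[309.62879322 243.6876515 ]]
[[243.11552627 198.07965769]]
```

View pics/top2.png

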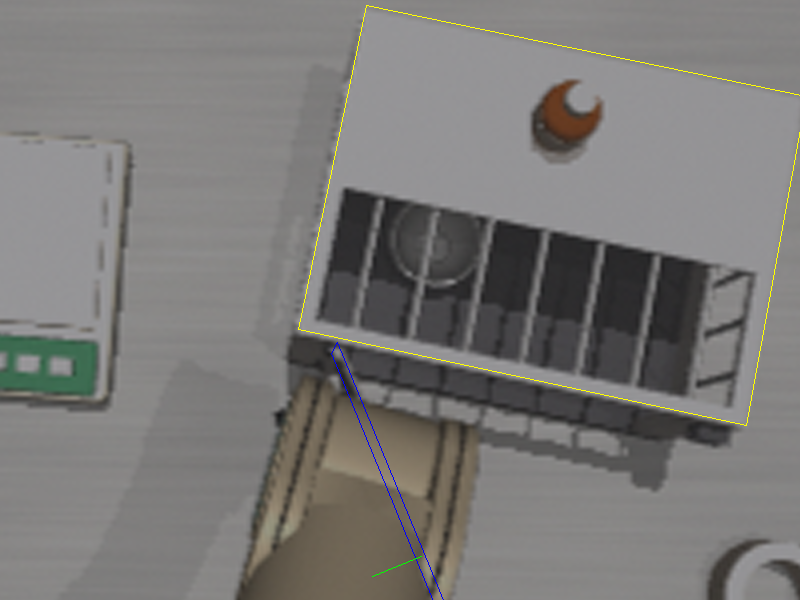

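View pics/side2.png

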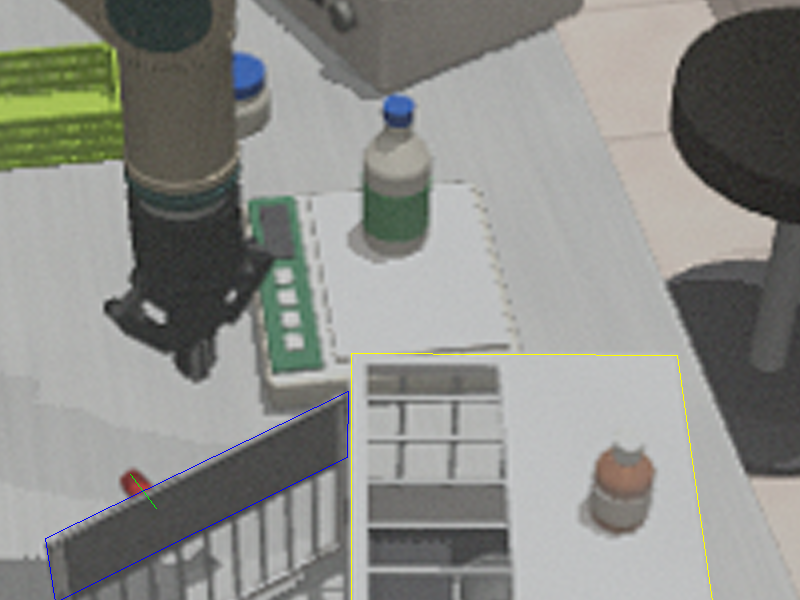

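```bash
python3 - <<'E'
from h import *
y0=1.262
c=np.array([197.5,619.3])-562*np.array([np.cos(y0),np.sin(y0)])-489*np.array([-np.sin(y0),np.cos(y0)]); print(c)
p0=np.array([*c,231.3]); yc=y0-.86
W=[]
for z in(222,205,188,176,172): W.append((*c,z,yc))
for o,thd in [(45,56),(30,56),(22,56),(17,55),(15,53),(15,50),(15,46),(15,42),(15,38),(15,34),(15,30),(15,26),(15,22),(15,18),(15,14)]:
    th=np.radians(thd); W.append((*door([-o,-95,0],th)[0][:2],172,Y-th+np.pi/2))
cmd(W,p0,yc)
E
```

```text
[492.57172469 -64.73046518]
[np.float64(0.0), np.float64(0.93), np.float64(0.0), 0.0, 0]
[np.float64(0.0), np.float64(2.63), np.float64(0.0), 0.0, 0]
[np.float64(0.0), np.float64(4.33), np.float64(0.0), 0.0, 0]
[np.float64(0.0), np.float64(5.53), np.float64(0.0), 0.0, 0]
[np.float64(0.0), np.float64(5.93), np.float64(0.0), 0.0, 0]
[np.float64(-0.04), np.float64(5.93), np.float64(-1.49), np.float64(0.001), 0]
[np.float64(-0.04), np.float64(5.93), np.float64(-2.99), np.float64(0.001), 0]
[np.float64(-0.05), np.float64(5.93), np.float64(-3.79), np.float64(0.001), 0]
[np.float64(-0.07), np.float64(5.93), np.float64(-4.46), np.float64(-0.017), 0]
[np.float64(-0.11), np.float64(5.93), np.float64(-4.99), np.float64(-0.052), 0]
[np.float64(-0.15), np.float64(5.93), np.float64(-5.49), np.float64(-0.104), 0]
[np.float64(-0.16), np.float64(5.93), np.float64(-6.16), np.float64(-0.174), 0]
[np.float64(-0.13), np.float64(5.93), np.float64(-6.83), np.float64(-0.244), 0]
[np.float64(-0.05), np.float64(5.93), np.float64(-7.5), np.float64(-0.314), 0]
[np.float64(0.08), np.float64(5.93), np.float64(-8.16), np.float64(-0.383), 0]
[np.float64(0.26), np.float64(5.93), np.float64(-8.81), np.float64(-0.453), 0]
[np.float64(0.47), np.float64(5.93), np.float64(-9.44), np.float64(-0.523), 0]
[np.float64(0.74), np.float64(5.93), np.float64(-10.06), np.float64(-0.593), 0]
[np.float64(1.04), np.float64(5.93), np.float64(-10.66), np.float64(-0.663), 0]
[np.float64(1.39), np.float64(5.93), np.float64(-11.23), np.float64(-0.732), 0]
```

First the descent and approach, then check before pushing.

>>> {"method": "apply_moves", "body": {
  "motion": [
    [0, 0.9, 0, 0, 0],
    [0, 2.6, 0, 0, 0],
    [0, 4.3, 0, 0, 0],
    [0, 5.5, 0, 0, 0],
    [0, 5.9, 0, 0, 0],
    [0, 5.9, -1.5, 0, 0],
    [0, 5.9, -2.7, 0, 0],
    [0, 5.9, -3.2, 0, 0],
    [0, 5.9, -3.4, 0, 0],
    [0, 5.9, -3.4, 0, 0]
  ]
}}

```text
clock: 5.4
eef_pos: [505.8, -96.0, 172.3]
tool_rot: [-1.571, -0.0, 0.402]
force: [0.3, 0.0, 0.2]
width: -0.1
```

```bash
python3 - <<'E'
from cell import ctrl; import cv2
from h import *
s=ctrl.read_state(); print(s['eef_pos'],s['tool_rot'],s['force'])
for n,b in(("side",(195,155,395,305)),):
    p=ctrl.get_image(n); cv2.imwrite(f"pics/{n}3.png",draw(p,np.radians(56),8,box=b,k=4))
E
```

```text
[505.83293433 -95.99677347 172.33425772] [-1.57052809e+00 -3.61131153e-05  4.01868437e-01] [0.32117767 0.01689119 0.22786928]
```

View pics/side3.png

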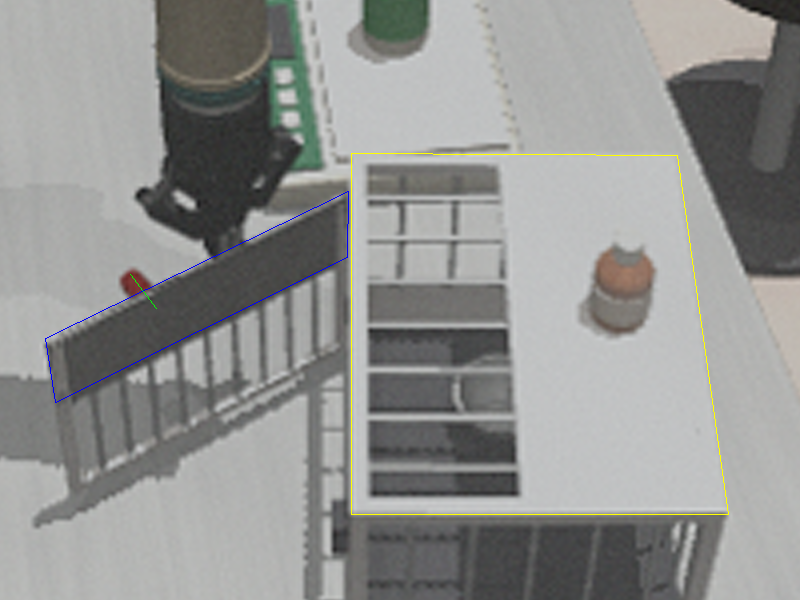

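The fingertips stand in front of the plate at about (225,245), clear of the knob at (135,283) in the crop. Now the push.

>>> {"method": "apply_moves", "body": {
  "motion": [
    [-0.05, 0, -0.4, 0, 0],
    [-0.07, 0, -1.0, -0.02, 0],
    [-0.1, 0, -1.6, -0.05, 0],
    [-0.15, 0, -2.1, -0.1, 0],
    [-0.15, 0, -2.75, -0.17, 0],
    [-0.13, 0, -3.4, -0.24, 0],
    [-0.05, 0, -4.1, -0.31, 0],
    [0.08, 0, -4.75, -0.38, 0],
    [0.25, 0, -5.4, -0.45, 0],
    [0.47, 0, -6.05, -0.52, 0],
    [0.74, 0, -6.65, -0.59, 0],
    [1.04, 0, -7.25, -0.66, 0],
    [1.39, 0, -7.8, -0.73, 0],
    [1.4, 0, -7.85, -0.73, 0]
  ]
}}

```text
clock: 7.2
eef_pos: [549.8, -163.7, 172.2]
tool_rot: [-1.571, 0.0, 1.131]
force: [-0.3, -0.3, -0.6]
width: -0.1
```

```bash
python3 - <<'E'
from cell import ctrl; import cv2
from h import *
s=ctrl.read_state(); print(s['eef_pos'],s['tool_rot'],s['force'])
th=np.radians(14)
print((s['eef_pos']-door([0,0,0],th)[0])@R(Y-th))
p=ctrl.get_image("side"); cv2.imwrite("pics/side4.png",draw(p,th,8,box=(195,155,395,305),k=4))
yc=.402-.73
c0=np.array([492.57,-64.73]);X=np.array([np.cos(.402),np.sin(.402)]);Z=np.array([-X[1],X[0]])
c=c0+14*X-(34+78.5)*Z; print(c)
W=[]
for t in(11,8,5,3,1.5,0,-1,-2):
    th=np.radians(t); W.append((*door([-15,-95,0],th)[0][:2],172,Y-max(th,0)+np.pi/2))
cmd(W,np.array([*c,172]),.402+.73)
E
```

```text
[ 549.7611656  -163.67709597  172.1909602 ] [-1.57130643e+00  2.45144140e-05  1.13117333e+00] [-0.28108272 -0.32361336 -0.60311837]
[-14.1621907  -95.69158444 172.1909602 ]
[ 549.4706389  -162.78389994]
[np.float64(-0.06), np.float64(0.0), np.float64(-0.48), np.float64(-0.055), 0]
[np.float64(-0.1), np.float64(0.0), np.float64(-0.98), np.float64(-0.107), 0]
[np.float64(-0.11), np.float64(0.0), np.float64(-1.49), np.float64(-0.16), 0]
[np.float64(-0.11), np.float64(0.0), np.float64(-1.82), np.float64(-0.194), 0]
[np.float64(-0.09), np.float64(0.0), np.float64(-2.07), np.float64(-0.221), 0]
[np.float64(-0.07), np.float64(0.0), np.float64(-2.32), np.float64(-0.247), 0]
[np.float64(-0.06), np.float64(0.0), np.float64(-2.49), np.float64(-0.247), 0]
[np.float64(-0.04), np.float64(0.0), np.float64(-2.66), np.float64(-0.247), 0]
```

View pics/side4.png

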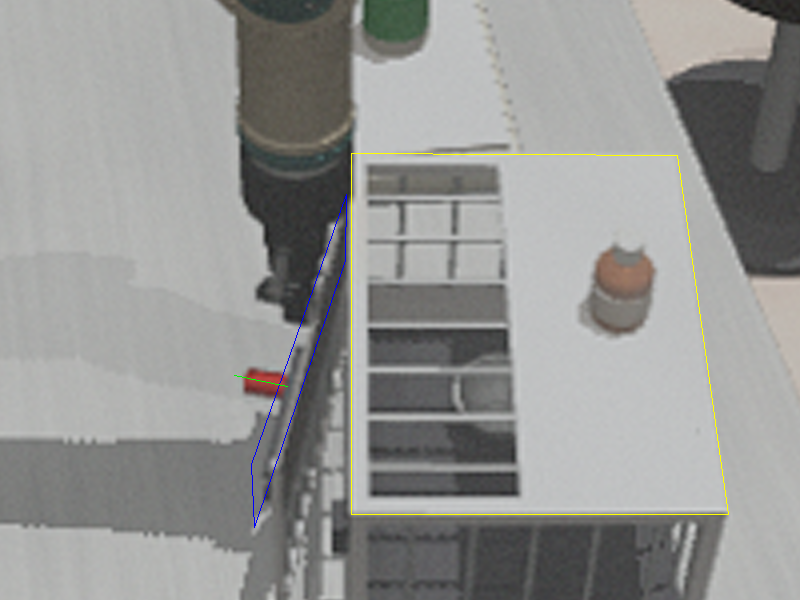

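The door followed to roughly 10–14°, with the bolt unmoved (knob at (265,382) in the crop). I'll finish the closing slowly.

>>> {"method": "apply_moves", "body": {
  "motion": [
    [-0.06, 0, -0.3, -0.04, 0],
    [-0.08, 0, -0.65, -0.08, 0],
    [-0.1, 0, -1.0, -0.12, 0],
    [-0.1, 0, -1.3, -0.15, 0],
    [-0.1, 0, -1.55, -0.18, 0],
    [-0.1, 0, -1.75, -0.2, 0],
    [-0.1, 0, -1.9, -0.22, 0],
    [-0.08, 0, -2.05, -0.24, 0],
    [-0.08, 0, -2.1, -0.247, 0],
    [-0.08, 0, -2.1, -0.247, 0]
  ]
}}

```text
clock: 8.5
eef_pos: [568.4, -172.4, 172.4]
tool_rot: [-1.571, -0.0, 1.379]
force: [0.2, 0.1, 0.4]
width: 0.1
```

```bash
python3 - <<'E'
from cell import ctrl; import cv2
from h import *
s=ctrl.read_state(); print(s['eef_pos'],s['tool_rot'],s['force'])
th=0
print((s['eef_pos']-door([0,0,0],th)[0])@R(Y-th))
p=ctrl.get_image("side"); cv2.imwrite("pics/side5.png",draw(p,th,8,box=(195,155,395,305),k=4))
E
```

```text
[ 568.35758321 -172.42806667  172.35416011] [-1.57121019e+00 -1.22524061e-04  1.37904235e+00] [0.23722988 0.09296424 0.39843784]
[-16.96688965 -94.46481836 172.35416011]
```

View pics/side5.png

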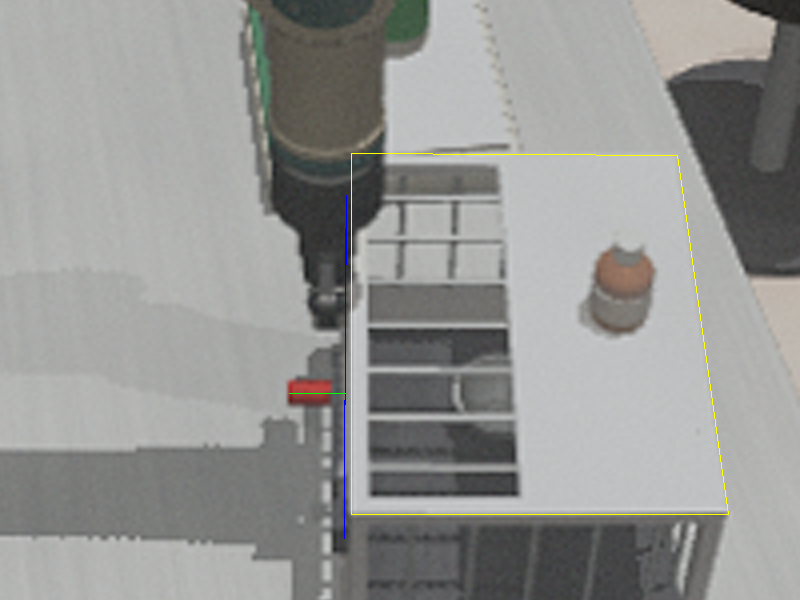

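>>> {"method": "apply_moves", "body": {
  "motion": [
    [0, 0, -0.1, 0, 0],
    [0, 0, -0.2, 0, 0],
    [0, 0, -0.3, 0, 0],
    [0, 0, -0.4, 0, 0],
    [0, 0, -0.4, 0, 0]
  ]
}}

```text
clock: 9.18
eef_pos: [568.4, -172.4, 172.0]
tool_rot: [-1.563, -0.0, 1.379]
force: [-9.9, 0.9, 7.4]
width: 0.1
```

```bash
python3 - <<'E'
from cell import ctrl; import cv2
from h import *
s=ctrl.read_state(); print(s['eef_pos'],s['tool_rot'],s['force'],s['torque'])
p=ctrl.get_image("side"); cv2.imwrite("pics/side6.png",draw(p,0,8,box=(250,195,350,270),k=8))
for q in("door_plate","bolt_knob","door_hinge"):
    for d in ctrl.mark_of(p,q)[:2]:
        print(q,d["confidence"],(np.array(d["location"])-door([0,0,0],0)[0])@R(Y))
p=ctrl.get_image("top"); cv2.imwrite("pics/top6.png",draw(p,0,8,box=(290,180,430,250),k=5.7))
for q in("door_plate","bolt_knob","door_hinge"):
    for d in ctrl.mark_of(p,q)[:2]:
        print(q,d["confidence"],(np.array(d["location"])-door([0,0,0],0)[0])@R(Y))
E
```

```text
[ 568.35812428 -172.39115252  172.04371999] [-1.56291111e+00 -3.54990971e-04  1.37879775e+00] [-9.92568684  0.94534907  7.40369287] [4.98342210e-01 1.85707645e+00 8.83072044e-04]
door_plate 0.91 [  -7.44513403 -106.54180329  183.6       ]
bolt_knob 0.42 [ -25.84841363 -162.27733325  179.        ]
bolt_knob 0.35 [ 119.03722707 -130.95639587   -3.8       ]
door_plate 0.44 [  61.06081175 -457.92617317    0.8       ]
bolt_knob 0.37 [-4.49643799e+00 -1.23970242e-01  1.81600000e+02]
door_hinge 0.43 [ -2.69641041   6.33821985 178.9       ]
```

View pics/side6.png

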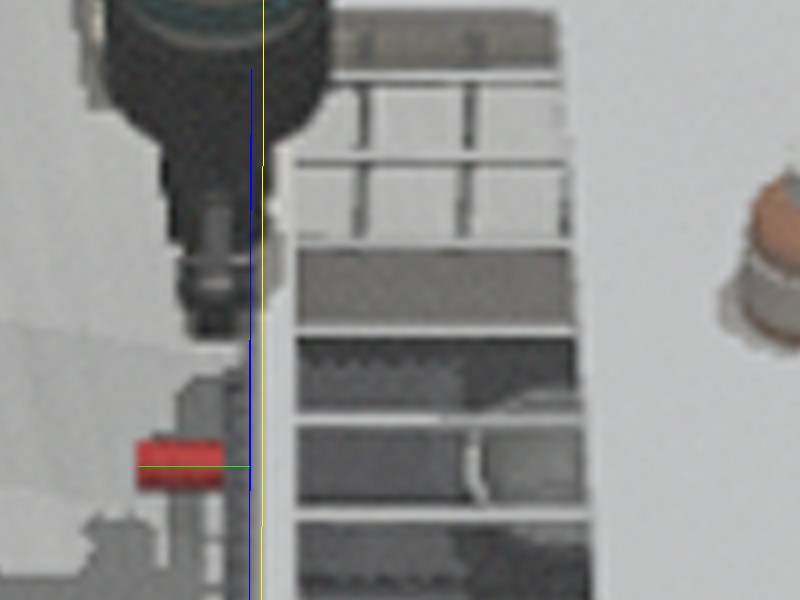

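View pics/top6.png

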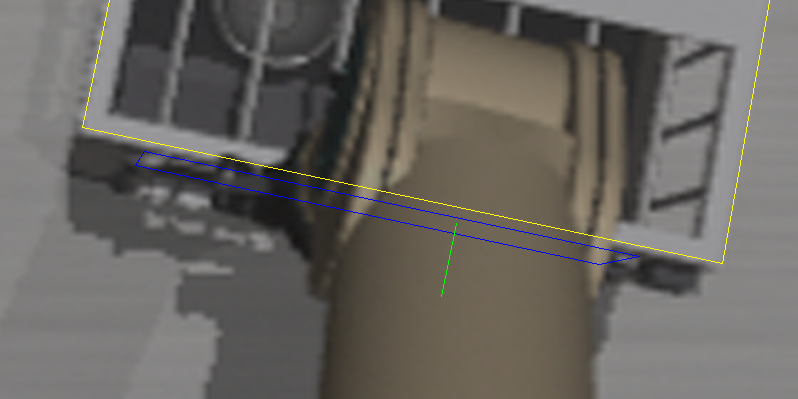

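```bash
python3 - <<'E'
from cell import ctrl; import cv2
from h import *
p=ctrl.get_image("side"); k=10; x0,y0,x1,y1=262,230,302,292
raw=cv2.resize(p["image"][:,:,::-1],None,fx=k,fy=k,interpolation=cv2.INTER_CUBIC)[y0*k:y1*k,x0*k:x1*k]
cv2.imwrite("pics/side7.png",cv2.resize(np.hstack([raw,draw(p,0,8,box=(x0,y0,x1,y1),k=k)]),None,fx=.95,fy=.95))
for t in(0,.035,.07): print(t,(proj(p,door([[-4,-250,205],[-4,-250,133],[-4,-200,205],[0,-250,205]],t))-[x0,y0])*9.5)
E
```

```text
0 [[176.6548297  411.47185631]
 [175.45959781 560.94771527]
 [177.3024137  265.66610279]
 [191.35735848 411.55285848]]
0.035 [[144.51640086 410.41322806]
 [144.56179459 559.91320213]
 [152.19678251 264.77372552]
 [159.2051636  410.91620756]]
0.07 [[112.4581095  408.43351104]
 [113.74022509 557.9719768 ]
 [127.1546318  263.18064544]
 [127.10804285 409.35736825]]
```

View pics/side7.png

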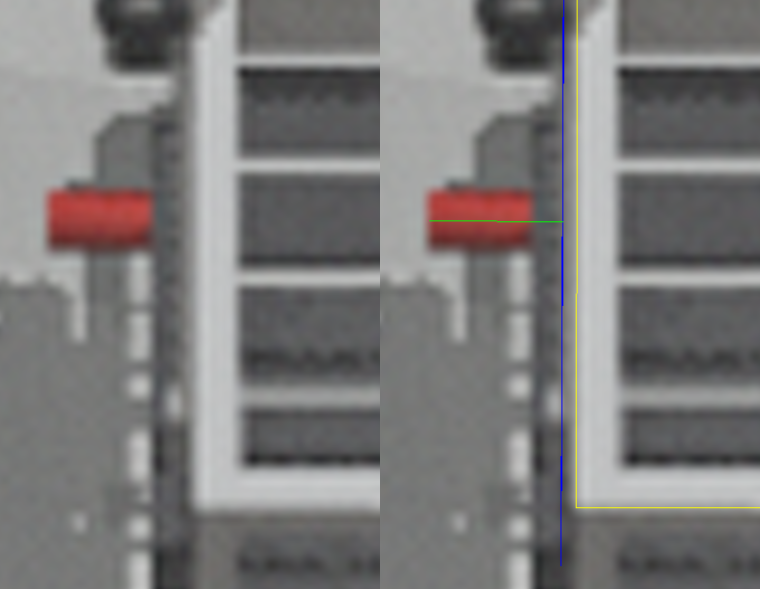

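The door is at its stop: at 10× the knob tip and channel edge match the shut model within about 2 px, where 0.035 rad would shift them about 20 px. The bolt is still at about 8 mm. Next I back off and move up to the knob's hinge side.

>>> {"method": "apply_moves", "body": {
  "motion": [
    [0, 0, 0.4, 0, 0],
    [0, 0, 0.9, 0, 0],
    [0, 0, 1.4, 0, 0],
    [0, 0, 1.6, 0, 0],
    [-1, 0, 1.6, 0, 0],
    [-2, 0, 1.6, 0, 0],
    [-2.8, 0, 1.6, 0, 0],
    [-3.2, 0, 1.6, 0, 0],
    [-3.2, 0, 1.6, 0, 0]
  ]
}}

```text
clock: 10.75
eef_pos: [550.2, -202.0, 172.2]
tool_rot: [-1.571, -0.0, 1.378]
force: [-0.1, -0.5, -0.0]
width: 0.0
```

```bash
python3 - <<'E'
from cell import ctrl; import cv2
from h import *
s=ctrl.read_state(); print(s['eef_pos'],s['tool_rot'],s['force'])
print((s['eef_pos']-door([0,0,0],0)[0])@R(Y))
p=ctrl.get_image("side"); cv2.imwrite("pics/side8.png",draw(p,0,8,box=(250,205,330,292),k=6.8))
E
```

```text
[ 550.15500472 -202.02671117  172.23953279] [-1.57072899e+00 -3.12547523e-05  1.37820862e+00] [-0.0588896  -0.48214041 -0.04328576]
[ -29.18734788 -126.99286811  172.23953279]
```

View pics/side8.png

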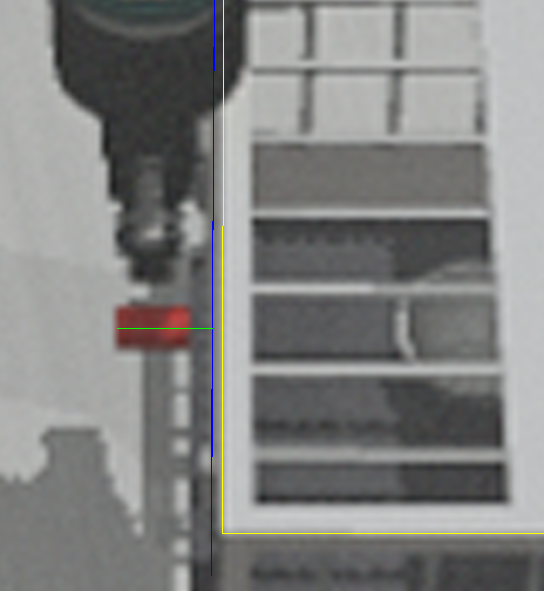

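The finger is square on the hinge side of the knob and the door is still shut. Pushing the bolt now.

>>> {"method": "apply_moves", "body": {
  "motion": [
    [-0.4, 0, 0, 0, 0],
    [-0.8, 0, 0, 0, 0],
    [-1.2, 0, 0, 0, 0],
    [-1.5, 0, 0, 0, 0],
    [-1.8, 0, 0, 0, 0],
    [-2.1, 0, 0, 0, 0],
    [-2.4, 0, 0, 0, 0],
    [-2.7, 0, 0, 0, 0],
    [-3.0, 0, 0, 0, 0],
    [-3.3, 0, 0, 0, 0],
    [-3.6, 0, 0, 0, 0],
    [-3.9, 0, 0, 0, 0],
    [-4.2, 0, 0, 0, 0],
    [-4.4, 0, 0, 0, 0],
    [-4.4, 0, 0, 0, 0]
  ]
}}

```text
clock: 12.68
eef_pos: [541.8, -245.3, 172.3]
tool_rot: [-1.571, 0.001, 1.379]
force: [-0.6, -0.1, -1.0]
width: 0.3
```

```bash
python3 - <<'E'
from cell import ctrl; import cv2
from h import *
s=ctrl.read_state(); print(s['eef_pos'],s['tool_rot'],s['force'])
print((s['eef_pos']-door([0,0,0],0)[0])@R(Y))
p=ctrl.get_image("side"); cv2.imwrite("pics/side9.png",draw(p,0,42,box=(250,205,330,292),k=6.8))
E
```

```text
[ 541.79242228 -245.30505008  172.28361278] [-1.57087483e+00  5.12782136e-04  1.37860557e+00] [-0.59573987 -0.05272197 -0.95324021]
[ -29.13838976 -171.07171799  172.28361278]
```

View pics/side9.png

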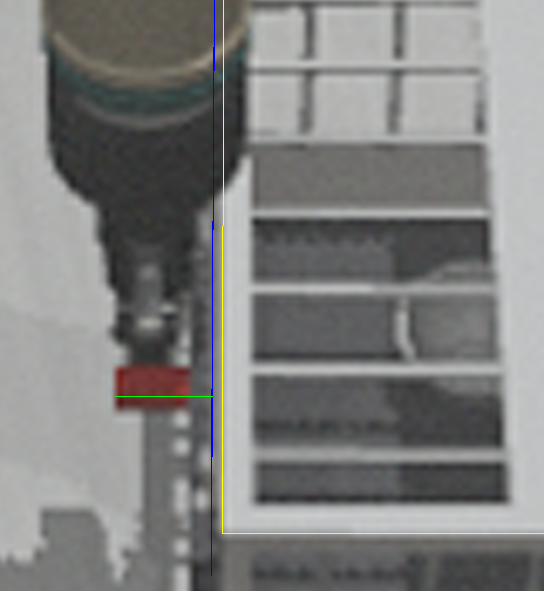

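The knob is at row 388 in the crop against 396 for fully home, so it is about 4 mm short. Pushing on gently to the end stop.

>>> {"method": "apply_moves", "body": {
  "motion": [
    [-0.15, 0, 0, 0, 0],
    [-0.3, 0, 0, 0, 0],
    [-0.45, 0, 0, 0, 0],
    [-0.6, 0, 0, 0, 0],
    [-0.6, 0, 0, 0, 0]
  ]
}}

```text
clock: 13.35
eef_pos: [541.0, -249.4, 172.3]
tool_rot: [-1.57, -0.002, 1.38]
force: [0.3, 5.5, 1.3]
width: 0.2
```

>>> {"method": "apply_moves", "body": {
  "motion": [
    [-0.1, 0, 0, 0, 0],
    [-0.2, 0, 0, 0, 0],
    [-0.3, 0, 0, 0, 0],
    [-0.3, 0, 0, 0, 0]
  ]
}}

```text
clock: 13.85
eef_pos: [540.9, -249.6, 172.2]
tool_rot: [-1.57, -0.005, 1.381]
force: [1.7, 9.4, 1.8]
width: -0.1
```

```bash
python3 - <<'E'
from cell import ctrl; import cv2
from h import *
s=ctrl.read_state(); print(s['eef_pos'],s['tool_rot'],s['force'])
p=ctrl.get_image("side"); cv2.imwrite("pics/side10.png",draw(p,0,42,box=(250,205,330,292),k=6.8))
E
```

```text
[ 540.93321413 -249.59278379  172.2414381 ] [-1.56986809 -0.0049024   1.38142758] [1.68757654 9.40853846 1.76403434]
```

View pics/side10.png

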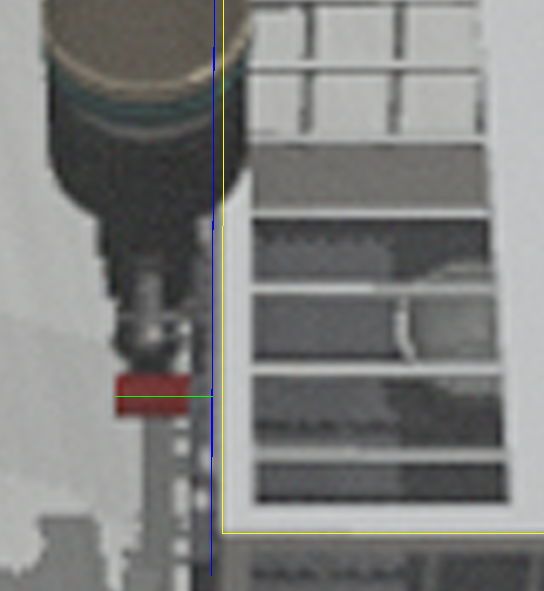

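The bolt is on its end stop: force rose to 9 N with no further motion, and the knob lies on the model's home line at row 396. Backing away from the knob, then out and up.

>>> {"method": "apply_moves", "body": {
  "motion": [
    [0.5, 0, 0, 0, 0],
    [1.0, 0, 0, 0, 0],
    [1.5, 0, 0, 0, 0],
    [1.7, 0, 1.0, 0, 0],
    [1.7, 0, 3.0, 0, 0],
    [1.7, 0, 5.5, 0, 0],
    [1.7, -1, 8, 0, 0],
    [1.7, -3, 9, 0, 0],
    [1.7, -5, 9.5, 0, 0],
    [1.7, -6, 9.5, 0, 0],
    [1.7, -6, 9.5, 0, 0],
    [1.7, -6, 9.5, 0, 0]
  ]
}}

```text
clock: 15.4
eef_pos: [449.9, -218.7, 231.6]
tool_rot: [-1.57, -0.0, 1.379]
force: [0.9, -0.4, -0.5]
width: -0.0
```

```bash
python3 - <<'E'
from cell import ctrl; import cv2
from h import *
s=ctrl.read_state(); print(s['eef_pos'],s['force'],abs(s['qd']).max())
p=ctrl.get_image("side"); cv2.imwrite("pics/side11.png",draw(p,0,42,box=(230,185,390,305),k=5))
cv2.imwrite("pics/side12.png",p["image"][:,:,::-1])
for q in("door_plate","bolt_knob"):
    for d in ctrl.mark_of(p,q)[:1]: print(q,d["confidence"],(np.array(d["location"])-door([0,0,0],0)[0])@R(Y))
for q in ["lotion_bottle","amber_bottle","feed_bowl","lime_basket","pen_cup","tape_roll","ointment_jar"]:
    print(q,[d["location"] for d in ctrl.mark_of(p,q)[:1]])
E
```

```text
[ 449.86417992 -218.68027259  231.61537194] [ 0.85522238 -0.36449571 -0.52082834] 0.006569000685012972
door_plate 0.55 [  -8.26032291 -104.96844158  183.        ]
bolt_knob 0.38 [ -26.98219624 -197.84718758  178.4       ]
lotion_bottle [[705.7, 243.2, 47.6]]
amber_bottle [[761.2, -240.0, 213.8]]
feed_bowl [[704.6, -168.4, 21.2]]
lime_basket []
pen_cup [[708.9, 245.0, 46.9]]
tape_roll [[421.2, -443.8, -1.1]]
ointment_jar [[607.0, 496.1, 0.5]]
```

View pics/side11.png

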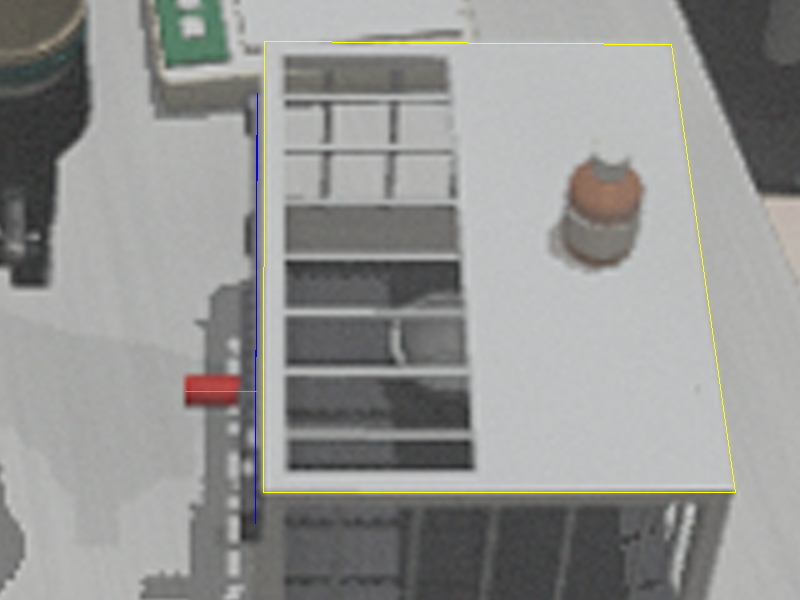

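View pics/side12.png

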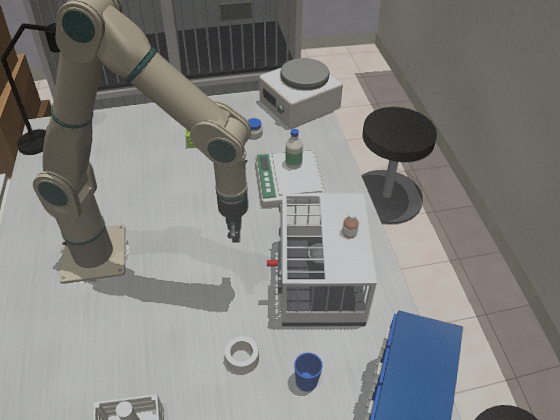

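The door is shut, with the red knob on the home line at (212,391) in the crop and (272,263) in the full picture. The arm is clear and the bystanders look unmoved. Handing in.

```bash
python3 -c "
from cell import ctrl
print(ctrl.finish_job())"
```

```text
the job is handed in; nothing more can be done
None
```

I pushed the door shut with the closed fingertips, then pushed the red knob sideways until the bolt reached its end stop. I backed the arm clear and handed the job in at about 15 s; `finish_job` gives no verdict.

**Last checks:**
- **Door:** it lined up with the shut model within about 2 pixels. Being open by 0.035 rad would shift it by about 20. Pressing on gave about 12 N with no movement.
- **Bolt:** the knob measured 198 mm from the hinge, and fully home is 197 mm. Force rose to about 9 N with no further travel.
- **Bolt start:** it was already about 8 mm out at the beginning, not fully drawn back. It stayed there until the door was shut.
- **Arm:** force was near zero after it withdrew.
- **Bystanders:** the two bottles, feed bowl, tape roll and ointment jar were within a few mm of where they started.

**Checks that failed or disagreed:**
- **Lime basket and pen cup:** the network did not find the basket, which was partly hidden by the arm, and mistook the lotion bottle for the pen cup. In the picture the cup stands where it was, and so does the part of the basket that shows. The arm's path stayed clear of both.
- **Door plate:** the network put the plate point about 4 mm farther out than the model, which is within its stated error.

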